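Stand a turned finial in the roll-top cabinet

TASK

Roll the slatted shutter of the cabinet up until it stays open by itself and let go of it, then lift the tall top-heavy wooden finial out of its block and stand it upright on the empty round riser inside the cabinet. Lower it gently until its whole foot rests on the riser before letting go, release slowly and see that it stays standing still. Do not knock over the short turned piece standing in the cabinet.

Things in the scene. Friction and masses are not known exactly. Their poses are not given: they have to be found in the camera images.
- cabinet: Fixed half-barrel wooden cabinet, 414 wide (y), 400 deep, 230 high; cheeks of radius 200, inner faces at y +-195. Origin: middle of underside; -x is its front, towards the robot; z up. The curve's axis runs along y, 30 above the origin. Floor 12 thick. Sill 34 high, outer face at x -199. Partition 112 high at x 24 to 36. Shutter up: open at the front and above the front half. (mm)
- shutter (a joint): Slatted shutter (0.5 kg) running on the cheeks' curve, turning about the curve's axis. Rad: 0 = shut (as at the start), grows as it is raised and rolls over to the back, 1.48 = fully open at its stop. Let go below about 0.6 it falls shut, from 0.6 to 0.85 it may stay, beyond about 0.85 its weight rolls it on to the stop, where it stays. Raising takes about 3 N.
- shutter_handle (a point): Middle of the shutter's handle: a round steel bar 10 mm thick, 120 mm long, along the cabinet's y, its centre 46 mm off the slats. It moves on an arc of radius 235 mm about the curve's axis: when shut, 24 degrees above horizontal in front of it (cabinet x -215 mm, 126 mm above the bench); fully open, 19 degrees past the top. Can be pinched from above.
- finial: Loose turned wooden finial, 145 mm tall, about 0.16 kg, round about z. Origin: centre of its foot's underside. Flat foot 34 mm across, 12 high; thin stem 18 mm across; heavy head 85 to 145 mm above the origin, with a cylindrical band 54 mm across at 104 to 126 mm, to grip by. Tips over when leant about 9 degrees. Starts upright in the block's hole.
- block: Fixed light wooden block, 110 x 110 x 35 mm, origin in the middle of its underside, with a round hole 43 mm in diameter and 25 mm deep in its middle, in which the finial's foot stands loosely on the hole's floor, 10 mm above the bench.
- riser: Fixed dark round wooden riser, 70 mm in diameter, 14 mm high, on the cabinet's floor in its front half, left or right; hidden from above by the shutter at the start. Origin: centre of its underside, 12 mm above the bench.
- riser_top (a point): Centre of the riser's flat top face, 26 mm above the bench; z up.
- stub: Loose short turned wooden piece (80 mm tall, foot 48 mm, head 54 mm in diameter) standing on the cabinet's floor on the other side from the riser, at least 105 mm from it. Origin: centre of its foot's underside. Not to be knocked over.
Things that resemble listed ones, but are neither listed nor needed, are in the scene too. What is shaped like the finial but red is not meant.

How it is judged:
On the way, in this order (a step that is already met when the one before it is completed fails the run):
1. the shutter is up (past 1.3 rad) and stays there, let go (value of joint shutter above 1.3 rad and contact force between the fingers and shutter below 0.1 N), for 0.5 s.
2. the finial, still held, is upright and with its foot down on the riser (less than 8 mm above it) (horizontal distance between finial and riser_top below 0.021 m and z of finial in the frame of riser_top between -0.004 and 0.008 m and angle between finial's own z axis and vertical below 0.14 rad and contact force between the fingers and finial above 0.3 N), for 0.1 s.
At the end, for the whole second after the job is handed in: The shutter is open past 1.3 rad; the finial stands upright (within 0.05 rad) and still on the riser's top (its foot within 4 mm of that height), its middle within 21 mm of the riser's middle, released; the short turned piece still stands (within 0.1 rad) (value of joint shutter above 1.3 rad and horizontal distance between finial and riser_top below 0.021 m and z of finial in the frame of riser_top between -0.004 and 0.004 m and angle between finial's own z axis and vertical below 0.05 rad and linear speed of finial below 0.02 m/s and angular speed of finial below 0.2 rad/s and contact force between the fingers and finial below 0.05 N and angle between stub's own z axis and vertical below 0.1 rad); the robot touches nothing.
It fails at once if the finial is tipped over (leans more than 0.6 rad) (angle between finial's own z axis and vertical above 0.6 rad).
It fails at once if the finial is dropped (moves faster than 0.35 m/s with no finger on it) (contact force between the fingers and finial below 0.02 N and linear speed of finial above 0.35 m/s).
It fails at once if the finial is pressed hard on the riser (over 30 N) (contact force between finial and riser above 30 N).
It fails at once if the short turned piece in the cabinet is knocked over (leans more than 0.4 rad) (angle between stub's own z axis and vertical above 0.4 rad).
It also fails if it takes over 72 s, if anything falls off the work surface, if the arm or the gripper's body presses on something with over 40 N, if the wrist force passes 120 N, or if a joint passes its speed limit or range.

ROBOT

A 7-joint arm with a two-finger parallel gripper is mounted at the origin on the work surface. World frame = base frame: x ahead of the robot, y to its left, z up, the work surface at z = 0. Lengths are in m, angles in rad, forces in N, time in s.
With the tool pointing down it reaches from about 0.4 to 0.875 m from the base axis. Payload 4.4 kg.
Tool frame: the origin (TCP) lies between the finger pads; the fingertips stand 8 mm ahead of it and the grasp point (between the pads) lies 11 mm behind it (manip.finger_overhang is the distance from the TCP to the fingertips, in m); z points along the fingers, y is the line along which they close (so a half turn about z gives the same grasp; the last joint's range is limited). The gripper opens to 85 mm and grips with 20 to 120 N. Pads are 22 mm wide; open, the fingers measure 114 mm over their backs; the gripper's body (76 mm by 85 mm) begins 54 mm behind the grasp point. The pads swing forward as they close: fully open they stand 13 mm farther back than shut.
Start: joints at [1.254, 0.628, 0.038, 1.517, -0.027, 0.996, -0.02], TCP at [0.161, -0.63, 0.239] pointing down, gripper open.
Joint ranges: [-3.06, 3.06], [-0.37, 2.12], [-1.25, 1.32], [0.18, 2.47], [-1.1, 4.24], [0.23, 1.98], [-2.94, 2.94]. Speed limits (rad/s): [2.57, 2.57, 3.14, 3.14, 3.14, 3.14, 3.14].

INTERFACE

Orientations are given as a rotation vector (axis times angle).
In Python, from cell import manip gives the robot as it stands. The module is installed in compiled form; this text tells all that it offers.
- The arm moves only by the shell command python3 -m inch 'ROWS'. ROWS is JSON, a list of rows, each an object with "delta_pos": the shift along the tool's x, y, z in m, a list of three; "twist": the turn, a rotation vector about the tool's x, y, z in rad, a list of three; "claw": the opening, from -1 (shut) to 1 (fully open). In form: [{"delta_pos": [dx, dy, dz], "twist": [rx, ry, rz], "claw": claw}, ...]. A call has 1 to 5 rows; each row is the pose to reach, as a shift and turn from the pose commanded when the call began, along the tool's axes at that moment; what a row does not reach only later rows make up. A row lasts 1/10 s, in which the tool goes at most 50 mm and 8.59 degrees, less where a joint would pass 70% of its speed; a pose out of reach is approached as far as the arm can. A call with a gripper value outside its range is refused whole. The fingers move at their own pace and stop on an object; the grip force is fixed at half the most. Time passes only in rows, so rows that repeat a pose let the fingers close. It gives the time, the measured TCP pose, the force, the opening and the grip force at its end, in the units of the state.
- manip.state(): the state, without advancing time (a new reading comes with each control period).
- manip.snapshot(name): name is "side" or "top" or "wrist"; returns the picture (420x560x3 uint8, red, green, blue); there is no depth.
- manip.get_calibration(name): a dict with "mtx" (3x3 intrinsics, pixels), "camera_from_world" (4x4, takes a point from world to camera coordinates). Camera axes: x right, y down, z forward; pixel columns grow to the right and rows downward; lengths in m; the calibration is good to about 2 mm. A picture is of the moment at which its call begins: read the wrist's pose just before it. get_calibration takes no time and is no camera call; for the wrist camera it gives the pose at the moment of the call.
- manip.sign_off(): hands the job in; it is judged then, once.
The state is a dict: "clock": time; "q": joint angles; "joint_velocities": joint speeds; "joint_torque": joint torques, N m; "position": TCP position; "tcp_rot": TCP orientation; "ft_force": force on the tool from outside, world axes, zero at the start; "ft_torque": the same for the moment, N m; "grip_width": opening from 0.0 (shut) to 1.0 (fully open); "finger_force": force on a finger pad.
Only numpy, scipy, OpenCV 4.12 (cv2) and the standard library are available. Lean on these libraries where they do the work, as an engineer would, in place of code of your own. Each camera call takes 0.05 s, during which the arm holds its last target. There are 200 camera calls.

## Working session

There is one attempt and no reset: what is moved stays moved. The work goes in short steps, Python scripts to look and compute and a shell command to move; the robot and the scene stay as the last step left them, time stands still between calls to the robot, and variables do not carry over. Pictures are saved under pics/ and viewed, at most 13 in all, crops included, and the job is handed in when it is done.

```bash
mkdir -p pics; cat > h.py <<'E'
import numpy as np, cv2
from cell import manip
from scipy.spatial.transform import Rotation as R
def snap(cam,name):
    c=manip.get_calibration(cam); im=manip.snapshot(cam)
    cv2.imwrite(f'pics/{name}.png',im[:,:,::-1]); np.savez(f'pics/{name}.npz',K=np.array(c['mtx']),T=np.array(c['camera_from_world']))
    return im
def cal(name):
    d=np.load(f'pics/{name}.npz'); return d['K'],d['T']
def px2z(name,u,v,z):
    K,T=cal(name); r=T[:3,:3].T@np.linalg.solve(K,[u,v,1.]); c=-T[:3,:3].T@T[:3,3]
    return c+r*(z-c[2])/r[2]
def proj(name,p):
    K,T=cal(name); q=K@(T[:3,:3]@np.asarray(p,float)+T[:3,3]); return q[:2]/q[2]
def tool(p):
    s=manip.state(); return R.from_rotvec(s['tcp_rot']).inv().apply(np.asarray(p)-s['position'])
E
python3 - <<'E'
from h import *
a=snap('top','t0'); b=snap('side','s0')
s=manip.state(); print(s, R.from_rotvec(s['tcp_rot']).as_matrix().round(3))
for n in('t0','s0'): K,T=cal(n); print(K, -T[:3,:3].T@T[:3,3], T[:3,:3].round(2))
E
```

```text
{'clock': 0.1, 'q': array([ 1.25419741,  0.62927565,  0.03844803,  1.51823749, -0.02703607,
        0.99631337, -0.01999122]), 'joint_velocities': array([-4.54021078e-04, -5.28908739e-04, -9.49509373e-05, -3.05688458e-03,
        1.02247544e-03,  5.82872360e-04, -7.89662957e-04]), 'joint_torque': array([ 2.69431737e-03, -5.64533579e+01,  1.23022299e+00, -1.93974102e+01,
        1.11982445e-02,  5.41817091e-03,  1.76019626e-05]), 'position': array([ 0.16122092, -0.62913449,  0.23847658]), 'tcp_rot': array([-3.11523593e+00, -3.92689247e-01,  3.20797261e-04]), 'ft_force': array([0.02742225, 0.39037992, 0.05570462]), 'ft_torque': array([-0.03688751, -0.02064412, -0.02845129]), 'finger_force': 0.0, 'grip_width': 0.9957292733709862} [[ 0.969  0.248 -0.   ]
 [ 0.248 -0.969  0.002]
 [ 0.    -0.002 -1.   ]]
[[390.63040921   0.         279.39364213]
 [  0.         390.63040921 206.85674673]
 [  0.           0.           1.        ]] [ 0.29708742 -0.12511746  1.16121059] [[-0.01 -1.    0.01]
 [-0.99  0.01 -0.17]
 [ 0.17 -0.01 -0.99]]
[[483.75910364   0.         274.83153394]
 [  0.         483.75910364 201.86911751]
 [  0.           0.           1.        ]] [ 1.31398168 -0.24542396  1.13379532] [[ 0.12  0.99 -0.01]
 [ 0.77 -0.1  -0.63]
 [-0.62  0.07 -0.78]]
```

View pics/t0.png

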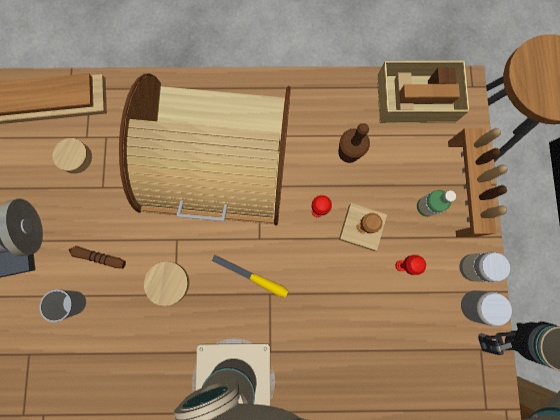

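View pics/s0.png

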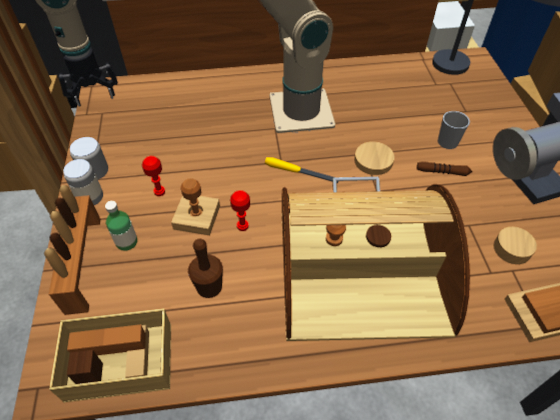

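The finial could be confused with these, by top-image pixel:
- brown piece in the block (371,223)
- red lookalikes (321,205) and (414,265)
- dark bottle (355,143)

I choose the brown one in the block, which is at (191,188) in the side image. Also in the side image, the riser is the dark disc at (379,236) and the stub is at (336,233). Next is one close crop to check this and measure.

```bash
python3 - <<'E'
import cv2, numpy as np
s=cv2.imread('pics/s0.png'); t=cv2.imread('pics/t0.png')
a=cv2.resize(s[170:350,270:480],(700,600),interpolation=cv2.INTER_CUBIC)
cv2.imwrite('pics/c1.png',a)
b=cv2.resize(t[65:265,110:400],None,fx=2.75,fy=2.75,interpolation=cv2.INTER_CUBIC)
cv2.imwrite('pics/c2.png',b)
E
```

```text
(no output)
```

View pics/c1.png

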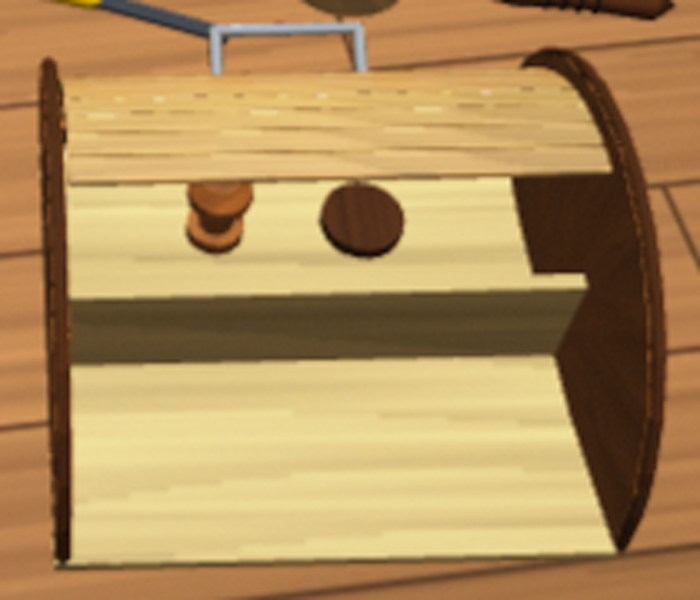

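View pics/c2.png

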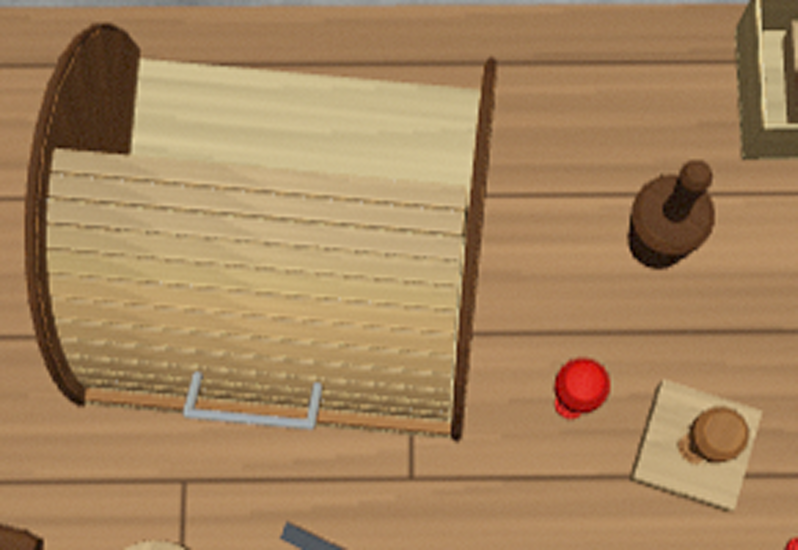

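```bash
python3 - <<'E'
from h import *
from scipy.optimize import least_squares
P2=lambda u,v:(110+u/2.75,65+v/2.75); P1=lambda u,v:(270+u/3.3333,170+v/3.3333)
a=px2z('t0',*P2(187,412),.126); b=px2z('t0',*P2(315,423),.126); print('handle',a,b,np.linalg.norm(a-b),(a+b)/2, np.arctan2(*(a-b)[:2]))
# cabinet fit: handle ends, partition top edges, floor back edge
obs=[('t0',P2(187,412),(-.215,.06,.126)),('t0',P2(315,423),(-.215,-.06,.126)),
('s0',P1(215,28),(-.215,-.06,.126)),('s0',P1(362,28),(-.215,.06,.126)),
('s0',P1(72,300),(.036,-.195,.112)),('s0',P1(587,288),(.036,.195,.112)),
('s0',P1(72,563),(.2,-.195,.012)),('s0',P1(617,552),(.2,.195,.012)),
('t0',P2(139,58),(.2,.195,.012)),('t0',P2(480,90),(.2,-.195,.012))]
def tf(x,p): c,s=np.cos(x[2]),np.sin(x[2]); return np.array([x[0]+c*p[0]-s*p[1],x[1]+s*p[0]+c*p[1],p[2]])
f=lambda x:np.concatenate([proj(n,tf(x,p))-px for n,px,p in obs])
r=least_squares(f,[.6,0,0],loss='soft_l1',f_scale=2); print('cab',r.x,f(r.x).reshape(-1,2).round(1).tolist())
inv=np.array([[np.cos(r.x[2]),np.sin(r.x[2])],[-np.sin(r.x[2]),np.cos(r.x[2])]])
for n,px,z in(('riser',P1(362,217),.026),('stub',P1(215,235),.012)):
  p=px2z('s0',*px,z); print(n,p,inv@(p[:2]-r.x[:2]))
cs=[px2z('t0',*P2(*c),.035) for c in((662,380),(762,412),(733,510),(632,478))]; print('block',np.mean(cs,0),np.linalg.norm(cs[0]-cs[1]))
print('finial',px2z('t0',*P2(720,434),.125), px2z('s0',191,188,.13))
for u in((582,385),): print('red',px2z('t0',*P2(*u),.14))
print('redside',px2z('s0',240,200,.12))
E
```

```text
handle [0.45361666 0.13683716 0.126     ] [0.44174119 0.01237091 0.126     ] 0.12503149124378227 [0.44767893 0.07460403 0.126     ] 0.09512320954816614
cab [ 0.6639254   0.05882898 -0.09642777] [[-0.9, -0.8], [-2.8, -0.9], [-0.1, 0.2], [-1.2, -0.9], [-1.7, -0.5], [0.7, -1.0], [0.7, 0.4], [-2.5, -0.8], [0.2, -0.4], [-0.2, -1.6]]
riser [0.58021839 0.12624036 0.026     ] [-0.08980841  0.05903904]
stub [0.57319336 0.00418938 0.012     ] [-0.08504993 -0.06312131]
block [ 0.42794438 -0.37911366  0.035     ] 0.1107590708430975
finial [ 0.42764731 -0.38146556  0.125     ] [ 0.43082044 -0.37649726  0.13      ]
red [ 0.47458489 -0.24658977  0.14      ]
redside [ 0.48208373 -0.24673876  0.12      ]
```

```bash
cat >> h.py <<'E'
def go(p,yaw=None):
    s=manip.state(); M=R.from_rotvec(s['tcp_rot'])
    print('t',round(s['clock'],2),'pos',s['position'].round(4),'F',s['ft_force'].round(1),'w',round(s['grip_width'],3),'ff',round(s['finger_force'],1),'q',s['q'].round(2))
    if p is not None: print('delta',M.inv().apply(np.asarray(p)-s['position']).round(4))
    if yaw is not None:
        y=np.array([np.cos(yaw),np.sin(yaw),0]); z=np.array([0,0,-1.]); T=R.from_matrix(np.c_[np.cross(y,z),y,z])
        print('twist',(M.inv()*T).as_rotvec().round(4))
E
python3 -m inch '[{"delta_pos":[0.035,-0.03,-0.005],"twist":[0,0,0],"claw":1},{"delta_pos":[0.07,-0.06,-0.01],"twist":[0,0,0],"claw":1},{"delta_pos":[0.105,-0.09,-0.015],"twist":[0,0,0],"claw":1},{"delta_pos":[0.14,-0.12,-0.02],"twist":[0,0,0],"claw":1},{"delta_pos":[0.175,-0.15,-0.02],"twist":[0,0,0],"claw":1}]'
python3 -m inch '[{"delta_pos":[0.035,-0.03,0],"twist":[0,0,0],"claw":1},{"delta_pos":[0.07,-0.06,0],"twist":[0,0,0],"claw":1},{"delta_pos":[0.105,-0.09,0],"twist":[0,0,0],"claw":1},{"delta_pos":[0.14,-0.12,0],"twist":[0,0,0],"claw":1},{"delta_pos":[0.175,-0.15,0],"twist":[0,0,0],"claw":1}]'
python3 -m inch '[{"delta_pos":[0.011,-0.031,0.004],"twist":[0,0,-0.14],"claw":1},{"delta_pos":[0.022,-0.062,0.008],"twist":[0,0,-0.28],"claw":1},{"delta_pos":[0.033,-0.093,0.012],"twist":[0,0,-0.42],"claw":1},{"delta_pos":[0.044,-0.124,0.016],"twist":[0,0,-0.56],"claw":1},{"delta_pos":[0.055,-0.155,0.02],"twist":[0,0,-0.7],"claw":1}]'
python3 -c "
from h import *
go([.45,.08,.22],-.096)"
```

```text
clock: 0.6
position: [0.2946, -0.4395, 0.2597]
tcp_rot: [3.116, 0.392, 0.001]
ft_force: [1.0, -0.7, -0.1]
grip_width: 0.996
finger_force: 0.0
clock: 1.1
position: [0.4265, -0.2505, 0.2592]
tcp_rot: [-3.117, -0.393, 0.0]
ft_force: [0.1, -0.3, 0.4]
grip_width: 1.004
finger_force: 0.0
clock: 1.6
position: [0.4405, -0.0871, 0.239]
tcp_rot: [-2.789, -1.446, 0.0]
ft_force: [0.3, -0.1, -0.8]
grip_width: 1.003
finger_force: 0.0
t 1.6 pos [ 0.4405 -0.0871  0.239 ] F [ 0.3 -0.1 -0.8] w 1.003 ff 0.0 q [ 0.3   0.35 -0.23  2.05  0.11  0.75 -0.61]
delta [ 0.142  -0.0885  0.019 ]
twist [-3.000e-04  1.000e-04 -5.183e-01]
```

```bash
python3 -m inch '[{"delta_pos":[0.036,-0.022,0.005],"twist":[0,0,-0.13],"claw":1},{"delta_pos":[0.071,-0.044,0.01],"twist":[0,0,-0.26],"claw":1},{"delta_pos":[0.107,-0.066,0.015],"twist":[0,0,-0.39],"claw":1},{"delta_pos":[0.142,-0.088,0.019],"twist":[0,0,-0.518],"claw":1},{"delta_pos":[0.142,-0.088,0.019],"twist":[0,0,-0.518],"claw":1}]'
python3 -c "
from h import *
go([.45,.08,.126],-.096); snap('wrist','w1')
K,T=cal('w1'); print(-T[:3,:3].T@T[:3,3]); 
for y in(-.06,0,.06): print(proj('w1',[.45+y*.096,.08+y*.995,.126]))"
```

```text
clock: 2.1
position: [0.4515, 0.0846, 0.2201]
tcp_rot: [-2.318, -2.117, -0.005]
ft_force: [0.3, 0.1, -0.3]
grip_width: 0.998
finger_force: 0.0
t 2.1 pos [0.4515 0.0846 0.2201] F [ 0.3  0.1 -0.3] w 0.998 ff 0.0 q [ 0.04  0.41 -0.39  2.04  0.22  0.73 -0.57]
delta [-0.0051 -0.0011  0.0941]
twist [ 0.     -0.0042  0.0054]
[0.45867424 0.15632874 0.35394103]
[282.48465529 290.15280982]
[282.79725551 221.98296805]
[283.15681934 143.57160109]
```

View pics/w1.png

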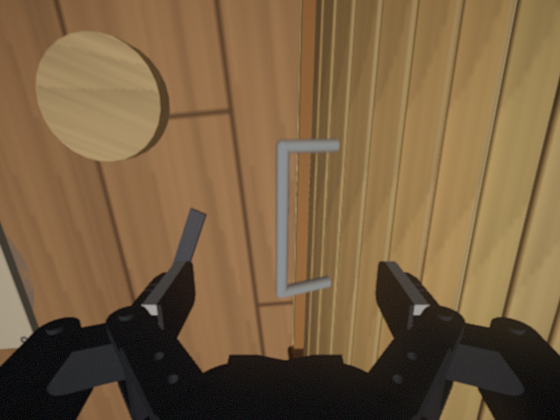

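The bar's ends appear at (283,147) and (283,292), within 3 px of the prediction, so I descend with narrowed fingers and pinch.

```bash
python3 -m inch '[{"delta_pos":[0,-0.001,0.01],"twist":[0,0,0],"claw":-0.3},{"delta_pos":[0,-0.001,0.02],"twist":[0,0,0],"claw":-0.3},{"delta_pos":[-0.002,-0.001,0.035],"twist":[0,0,0],"claw":-0.3},{"delta_pos":[-0.003,-0.001,0.05],"twist":[0,0,0],"claw":-0.3},{"delta_pos":[-0.004,-0.001,0.06],"twist":[0,0,0],"claw":-0.3}]'
python3 -m inch '[{"delta_pos":[0,0,0.015],"twist":[0,0,0],"claw":-0.3},{"delta_pos":[0,0,0.03],"twist":[0,0,0],"claw":-0.3},{"delta_pos":[0,0,0.042],"twist":[0,0,0],"claw":-0.3},{"delta_pos":[0,0,0.045],"twist":[0,0,0],"claw":-0.3},{"delta_pos":[0,0,0.045],"twist":[0,0,0],"claw":-0.3}]'
python3 -m inch '[{"delta_pos":[0,0,0],"twist":[0,0,0],"claw":-1},{"delta_pos":[0,0,0],"twist":[0,0,0],"claw":-1},{"delta_pos":[0,0,0],"twist":[0,0,0],"claw":-1},{"delta_pos":[0,0,0],"twist":[0,0,0],"claw":-1},{"delta_pos":[0,0,0],"twist":[0,0,0],"claw":-1}]'
python3 - <<'E'
from h import *
go(None,-.096)
for a in(24,36,48,60,72,84,96,104): 
  d=np.radians(a); print(a,(.235*(np.cos(np.radians(24))-np.cos(d))).round(4),(-.235*(np.sin(d)-np.sin(np.radians(24)))).round(4))
E
```

```text
clock: 2.65
position: [0.4494, 0.0727, 0.1587]
tcp_rot: [-2.334, -2.102, 0.004]
ft_force: [0.7, -0.8, 0.2]
grip_width: 0.35
finger_force: 0.0
clock: 3.15
position: [0.4498, 0.0738, 0.1148]
tcp_rot: [-2.332, -2.104, 0.002]
ft_force: [0.1, 0.3, 1.2]
grip_width: 0.356
finger_force: 0.0
clock: 3.65
position: [0.4479, 0.0744, 0.1157]
tcp_rot: [-2.33, -2.104, 0.005]
ft_force: [-5.0, 1.6, 2.5]
grip_width: 0.089
finger_force: 58.5
t 3.65 pos [0.4479 0.0744 0.1157] F [-5.   1.6  2.5] w 0.089 ff 58.5 q [-0.03  0.58 -0.27  2.15  0.34  0.45 -0.68]
twist [-0.0034  0.0011 -0.0059]
24 0.0 -0.0
36 0.0246 -0.0425
48 0.0574 -0.0791
60 0.0972 -0.1079
72 0.1421 -0.1279
84 0.1901 -0.1381
96 0.2392 -0.1381
104 0.2715 -0.1324
```

```bash
python3 -m inch '[{"delta_pos":[0,0.007,-0.015],"twist":[0,0,0],"claw":-1},{"delta_pos":[0,0.015,-0.029],"twist":[0,0,0],"claw":-1},{"delta_pos":[0,0.025,-0.043],"twist":[0,0,0],"claw":-1},{"delta_pos":[0,0.035,-0.056],"twist":[0,0,0],"claw":-1},{"delta_pos":[0,0.046,-0.068],"twist":[0,0,0],"claw":-1}]'
python3 -m inch '[{"delta_pos":[0,0.012,-0.011],"twist":[0,0,0],"claw":-1},{"delta_pos":[0,0.024,-0.022],"twist":[0,0,0],"claw":-1},{"delta_pos":[0,0.038,-0.032],"twist":[0,0,0],"claw":-1},{"delta_pos":[0,0.052,-0.04],"twist":[0,0,0],"claw":-1},{"delta_pos":[0,0.066,-0.048],"twist":[0,0,0],"claw":-1}]'
python3 -c "
from h import *
go([.684,.057,.26-.011],-.096)"
```

```text
clock: 4.15
position: [0.4923, 0.0699, 0.1837]
tcp_rot: [-2.328, -2.103, 0.009]
ft_force: [-5.9, 1.3, -0.4]
grip_width: 0.09
finger_force: 58.4
clock: 4.65
position: [0.5585, 0.0631, 0.2329]
tcp_rot: [-2.329, -2.103, 0.008]
ft_force: [-11.6, 1.4, 15.1]
grip_width: 0.089
finger_force: 61.0
t 4.65 pos [0.5585 0.0631 0.2329] F [-11.6   1.4  15.1] w 0.089 ff 61.0 q [ 0.08  0.53 -0.37  1.76  0.24  0.9  -0.49]
delta [ 0.0066  0.1254 -0.0169]
twist [-0.006   0.0016 -0.0058]
```

```bash
python3 -m inch '[{"delta_pos":[0,0.015,-0.008],"twist":[0,0,0],"claw":-1},{"delta_pos":[0,0.03,-0.014],"twist":[0,0,0],"claw":-1},{"delta_pos":[0,0.046,-0.019],"twist":[0,0,0],"claw":-1},{"delta_pos":[0,0.062,-0.022],"twist":[0,0,0],"claw":-1},{"delta_pos":[0,0.078,-0.024],"twist":[0,0,0],"claw":-1}]'
python3 -m inch '[{"delta_pos":[0,0.014,-0.002],"twist":[0,0,0],"claw":-1},{"delta_pos":[0,0.028,-0.002],"twist":[0,0,0],"claw":-1},{"delta_pos":[0,0.042,-0.001],"twist":[0,0,0],"claw":-1},{"delta_pos":[0,0.056,0.001],"twist":[0,0,0],"claw":-1},{"delta_pos":[0,0.066,0.003],"twist":[0,0,0],"claw":-1}]'
python3 -c "
from h import *
go([.72,.057,.26-.011],-.096)"
```

```text
clock: 5.15
position: [0.6396, 0.0548, 0.2576]
tcp_rot: [2.332, 2.104, 0.001]
ft_force: [-1.6, 0.3, 4.8]
grip_width: 0.093
finger_force: 58.9
clock: 5.65
position: [0.7062, 0.048, 0.2537]
tcp_rot: [2.331, 2.103, 0.003]
ft_force: [0.7, -0.9, 2.9]
grip_width: 0.09
finger_force: 62.4
t 5.65 pos [0.7062 0.048  0.2537] F [ 0.7 -0.9  2.9] w 0.09 ff 62.4 q [ 0.07  0.72 -0.35  1.31  0.25  1.15 -0.4 ]
delta [0.0104 0.0128 0.0048]
twist [ 0.0026 -0.0005 -0.0068]
```

```bash
python3 -m inch '[{"delta_pos":[0,0.008,0.002],"twist":[0,0,0],"claw":-1},{"delta_pos":[0,0.015,0.004],"twist":[0,0,0],"claw":-1},{"delta_pos":[0,0.015,0.004],"twist":[0,0,0],"claw":-0.3},{"delta_pos":[0,0.015,0.004],"twist":[0,0,0],"claw":-0.3},{"delta_pos":[0,0.015,0.004],"twist":[0,0,0],"claw":-0.3}]'
python3 -m inch '[{"delta_pos":[0,0,-0.02],"twist":[0,0,0],"claw":-0.3},{"delta_pos":[0,0,-0.05],"twist":[0,0,0],"claw":-0.3},{"delta_pos":[0,-0.03,-0.06],"twist":[0,0,0],"claw":0},{"delta_pos":[0,-0.07,-0.06],"twist":[0,0,0],"claw":0.5},{"delta_pos":[0,-0.11,-0.06],"twist":[0,0,0],"claw":1}]'
python3 -m inch '[{"delta_pos":[0,-0.03,0],"twist":[0,0,0],"claw":1},{"delta_pos":[0,-0.06,0],"twist":[0,0,0],"claw":1},{"delta_pos":[0,-0.07,0],"twist":[0,0,0],"claw":1},{"delta_pos":[0,-0.07,0],"twist":[0,0,0],"claw":1},{"delta_pos":[0,-0.07,0],"twist":[0,0,0],"claw":1}]'
python3 -c "
from h import *
go([.45,-.05,.28],-.096)
snap('wrist','w2');snap('side','s2'); t=snap('top','t2')
w=cv2.imread('pics/w2.png');s=cv2.imread('pics/s2.png')
cv2.imwrite('pics/c3.png',np.vstack([np.hstack([cv2.resize(w,(400,300)),cv2.resize(cv2.imread('pics/t2.png'),(400,300))]),cv2.resize(s[140:350,240:520],(400,300)).repeat(1,1) if 0 else np.hstack([cv2.resize(s[140:350,240:520],(400,300)),cv2.resize(cv2.imread('pics/t2.png')[65:235,110:337],(400,300))])]))
print(proj('w2',[.580,.126,.026]),proj('t2',[.580,.126,.026]))"
```

```text
clock: 6.15
position: [0.7194, 0.0467, 0.2478]
tcp_rot: [-2.331, -2.105, 0.001]
ft_force: [2.4, -1.2, -1.8]
grip_width: 0.353
finger_force: 1.1
clock: 6.65
position: [0.6082, 0.0585, 0.3084]
tcp_rot: [-2.331, -2.105, 0.001]
ft_force: [1.0, 0.3, 0.7]
grip_width: 0.823
finger_force: 0.0
clock: 7.15
position: [0.5419, 0.065, 0.3086]
tcp_rot: [2.332, 2.104, 0.002]
ft_force: [-0.1, 0.0, 0.0]
grip_width: 1.0
finger_force: 0.0
t 7.15 pos [0.5419 0.065  0.3086] F [-0.1  0.   0. ] w 1.0 ff 0.0 q [ 0.1   0.42 -0.4   1.71  0.19  1.04 -0.46]
delta [-0.1238 -0.0796  0.0285]
twist [ 0.0013 -0.0002 -0.0065]
[308.69207825 124.48664331] [191.41257578 177.78585141]
```

View pics/c3.png

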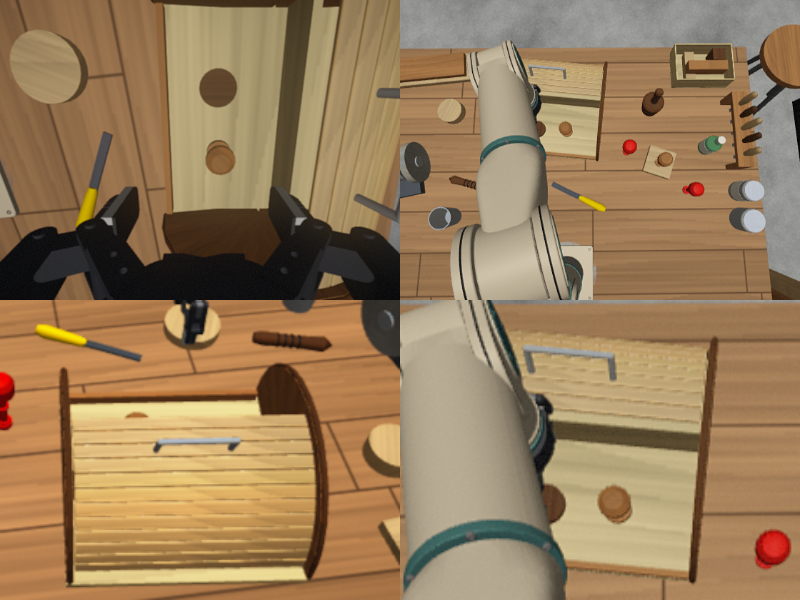

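Everything is as hoped. The shutter is rolled fully back, and in w2 the riser is at about (305,123) and the stub at about (308,218). I go above the finial next.

```bash
python3 -m inch '[{"delta_pos":[-0.045,-0.007,0],"twist":[0,0,0.1],"claw":1},{"delta_pos":[-0.09,-0.014,0],"twist":[0,0,0.2],"claw":1},{"delta_pos":[-0.135,-0.021,0],"twist":[0,0,0.3],"claw":1},{"delta_pos":[-0.18,-0.028,0],"twist":[0,0,0.3],"claw":1},{"delta_pos":[-0.225,-0.035,0],"twist":[0,0,0.3],"claw":1}]'
python3 - <<'E'
from h import *
im=cv2.imread('pics/w2.png'); hsv=cv2.cvtColor(im,cv2.COLOR_BGR2HSV)
g=im.astype(int); m=((g[...,2]<130)&(g[...,2]>50)).astype(np.uint8); m[:, :250]=0; m[:,360:]=0; m[:80]=0; m[165:]=0
n,l,st,c=cv2.connectedComponentsWithStats(m); i=1+st[1:,4].argmax(); print(st[i],c[i],px2z('w2',*c[i],.026))
go([.4285,-.3805,.26],-.726)
E
```

```text
clock: 7.8
position: [0.4831, -0.1571, 0.3082]
tcp_rot: [2.62, 1.733, 0.0]
ft_force: [0.4, 0.3, -0.3]
grip_width: 1.001
finger_force: 0.0
[ 279   96   53   54 2241] [305.12449799 122.54082999] [0.57558008 0.12890338 0.026     ]
t 7.8 pos [ 0.4831 -0.1571  0.3082] F [ 0.4  0.3 -0.3] w 1.001 ff 0.0 q [ 0.46  0.36 -0.28  1.81  0.12  0.99 -0.27]
delta [-0.227   0.0372  0.0481]
twist [ 3.000e-04 -2.000e-04  3.238e-01]
```

```bash
python3 -m inch '[{"delta_pos":[-0.046,0.007,0.01],"twist":[0,0,0.1],"claw":1},{"delta_pos":[-0.092,0.014,0.02],"twist":[0,0,0.2],"claw":1},{"delta_pos":[-0.138,0.022,0.03],"twist":[0,0,0.32],"claw":1},{"delta_pos":[-0.184,0.03,0.04],"twist":[0,0,0.32],"claw":1},{"delta_pos":[-0.227,0.037,0.048],"twist":[0,0,0.32],"claw":1}]'
python3 -m inch '[{"delta_pos":[0,0,0],"twist":[0,0,0],"claw":1},{"delta_pos":[0,0,0],"twist":[0,0,0],"claw":1}]'
python3 - <<'E'
from h import *
go([.4285,-.3805,.112],-.726); snap('wrist','w3')
cc=[.4285,-.3805]
im=cv2.imread('pics/w3.png')
for z in(.125,.035):
  p=[tuple(map(int,proj('w3',[cc[0]+.027*np.cos(a),cc[1]+.027*np.sin(a),z]))) for a in np.arange(0,6.28,.3)]
  for q in p: cv2.circle(im,q,1,(0,255,0) if z>.1 else (255,0,0),-1)
  print(proj('w3',cc+[z]))
cv2.imwrite('pics/w3b.png',im)
E
```

```text
clock: 8.3
position: [0.4278, -0.3811, 0.2593]
tcp_rot: [-2.863, -1.292, 0.001]
ft_force: [1.9, 0.0, 1.6]
grip_width: 0.995
finger_force: 0.0
clock: 8.5
position: [0.4279, -0.3797, 0.2593]
tcp_rot: [-2.864, -1.289, 0.001]
ft_force: [0.0, 0.5, 0.8]
grip_width: 1.002
finger_force: 0.0
t 8.5 pos [ 0.4279 -0.3797  0.2593] F [0.  0.5 0.8] w 1.002 ff 0.0 q [ 0.77  0.5  -0.14  1.71  0.08  0.94 -0.13]
delta [-0.0002  0.0012  0.1473]
twist [-0.0013 -0.0002  0.0011]
[285.95286286 202.58214091]
[285.85015885 182.52520098]
```

View pics/w3b.png

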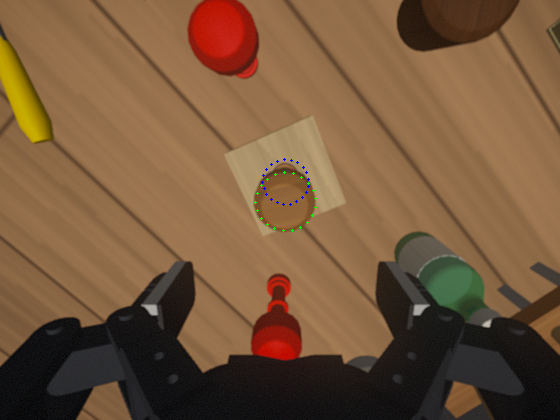

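The green circle, my finial estimate at band height, lies exactly on the brown head at (286,202) above the light block. I descend, close and lift a little.

```bash
python3 -m inch '[{"delta_pos":[0,0.001,0.02],"twist":[0,0,0],"claw":1},{"delta_pos":[0,0.001,0.04],"twist":[0,0,0],"claw":1},{"delta_pos":[0,0.001,0.06],"twist":[0,0,0],"claw":1},{"delta_pos":[0,0.001,0.08],"twist":[0,0,0],"claw":1},{"delta_pos":[0,0.001,0.1],"twist":[0,0,0],"claw":1}]'
python3 -m inch '[{"delta_pos":[0,0,0.015],"twist":[0,0,0],"claw":1},{"delta_pos":[0,0,0.03],"twist":[0,0,0],"claw":1},{"delta_pos":[0,0,0.042],"twist":[0,0,0],"claw":1},{"delta_pos":[0,0,0.047],"twist":[0,0,0],"claw":1},{"delta_pos":[0,0,0.047],"twist":[0,0,0],"claw":0.6}]'
python3 -m inch '[{"delta_pos":[0,0,0],"twist":[0,0,0],"claw":0.3},{"delta_pos":[0,0,0],"twist":[0,0,0],"claw":0.2},{"delta_pos":[0,0,0],"twist":[0,0,0],"claw":0},{"delta_pos":[0,0,0],"twist":[0,0,0],"claw":-0.5},{"delta_pos":[0,0,0],"twist":[0,0,0],"claw":-0.5}]'
python3 -c "
from h import *
go(None)"
```

```text
clock: 9.05
position: [0.4307, -0.3774, 0.16]
tcp_rot: [2.861, 1.298, 0.002]
ft_force: [0.5, -0.3, 0.3]
grip_width: 0.999
finger_force: 0.0
clock: 9.55
position: [0.4293, -0.3783, 0.113]
tcp_rot: [-2.861, -1.295, 0.0]
ft_force: [0.5, -0.5, -1.0]
grip_width: 0.857
finger_force: 0.0
clock: 10.05
position: [0.4294, -0.3793, 0.1144]
tcp_rot: [2.862, 1.293, 0.001]
ft_force: [-0.9, 1.0, 5.4]
grip_width: 0.611
finger_force: 61.8
t 10.05 pos [ 0.4294 -0.3793  0.1144] F [-0.9  1.   5.4] w 0.611 ff 61.8 q [ 0.75  0.69 -0.12  1.85  0.13  0.62 -0.17]
```

```bash
python3 -m inch '[{"delta_pos":[0,0,-0.008],"twist":[0,0,0],"claw":-0.5},{"delta_pos":[0,0,-0.022],"twist":[0,0,0],"claw":-0.5},{"delta_pos":[0,0,-0.04],"twist":[0,0,0],"claw":-0.5},{"delta_pos":[0,0,-0.065],"twist":[0,0,0],"claw":-0.5},{"delta_pos":[0,0,-0.09],"twist":[0,0,0],"claw":-0.5}]'
python3 -m inch '[{"delta_pos":[0,0,-0.03],"twist":[0,0,0],"claw":-0.5},{"delta_pos":[0,0,-0.06],"twist":[0,0,0],"claw":-0.5},{"delta_pos":[0,0,-0.09],"twist":[0,0,0],"claw":-0.5},{"delta_pos":[0,0,-0.12],"twist":[0,0,0],"claw":-0.5},{"delta_pos":[0,0,-0.15],"twist":[0,0,0],"claw":-0.5}]'
python3 - <<'E'
from h import *
go([.577,.128,.36],-.096)
snap('side','s4'); im=cv2.imread('pics/s4.png')
cv2.imwrite('pics/c4.png',np.hstack([cv2.resize(im[60:260,120:290],None,fx=2.3,fy=2.3,interpolation=cv2.INTER_CUBIC)]))
p=manip.state()['position']; print([(proj('s4',p+np.array([0,0,-d]))-[120,60])*2.3 for d in(-.03,.02,.104)])
E
```

```text
clock: 10.55
position: [0.4289, -0.3792, 0.205]
tcp_rot: [2.863, 1.293, 0.0]
ft_force: [0.8, -0.7, -1.5]
grip_width: 0.611
finger_force: 62.7
clock: 11.05
position: [0.4287, -0.379, 0.3557]
tcp_rot: [2.862, 1.293, 0.001]
ft_force: [0.4, -1.0, -1.8]
grip_width: 0.613
finger_force: 62.8
t 11.05 pos [ 0.4287 -0.379   0.3557] F [ 0.4 -1.  -1.8] w 0.613 ff 62.8 q [ 0.78  0.41 -0.15  1.57  0.07  1.16 -0.11]
delta [ 0.4785 -0.2238 -0.0045]
twist [ 1.100e-03  3.000e-04 -6.261e-01]
[array([122.1224247 , 126.06279987]), array([130.37629689, 162.94451974]), array([143.06164643, 219.62791604])]
```

View pics/c4.png

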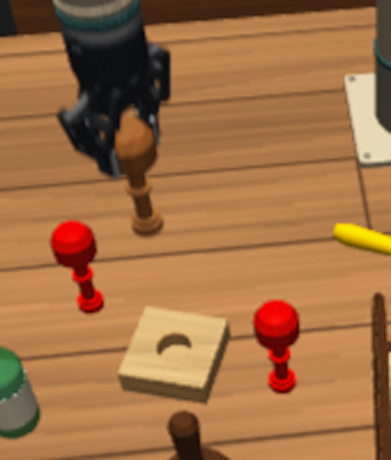

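```bash
python3 -m inch '[{"delta_pos":[0.02,-0.009,0],"twist":[0,0,0],"claw":-0.5},{"delta_pos":[0.05,-0.023,0],"twist":[0,0,0],"claw":-0.5},{"delta_pos":[0.085,-0.04,0],"twist":[0,0,0],"claw":-0.5},{"delta_pos":[0.12,-0.056,0],"twist":[0,0,0],"claw":-0.5},{"delta_pos":[0.155,-0.073,0],"twist":[0,0,0],"claw":-0.5}]'
python3 -m inch '[{"delta_pos":[0.035,-0.016,0],"twist":[0,0,0],"claw":-0.5},{"delta_pos":[0.07,-0.033,0],"twist":[0,0,0],"claw":-0.5},{"delta_pos":[0.105,-0.049,0],"twist":[0,0,0],"claw":-0.5},{"delta_pos":[0.14,-0.066,0],"twist":[0,0,0],"claw":-0.5},{"delta_pos":[0.17,-0.08,0],"twist":[0,0,0],"claw":-0.5}]'
python3 -m inch '[{"delta_pos":[0.03,-0.014,0],"twist":[0,0,-0.12],"claw":-0.5},{"delta_pos":[0.06,-0.028,0],"twist":[0,0,-0.24],"claw":-0.5},{"delta_pos":[0.09,-0.042,0],"twist":[0,0,-0.36],"claw":-0.5},{"delta_pos":[0.12,-0.056,0],"twist":[0,0,-0.48],"claw":-0.5},{"delta_pos":[0.145,-0.068,0],"twist":[0,0,-0.6],"claw":-0.5}]'
python3 -c "
from h import *
go([.577,.128,.15],-.096); print(proj('s4',[.577,.128,.026]))"
```

```text
clock: 11.6
position: [0.4768, -0.2132, 0.3542]
tcp_rot: [2.862, 1.293, 0.001]
ft_force: [0.1, 0.4, -1.0]
grip_width: 0.607
finger_force: 62.8
clock: 12.1
position: [0.5291, -0.0318, 0.3543]
tcp_rot: [2.862, 1.295, 0.002]
ft_force: [0.8, -0.8, -1.1]
grip_width: 0.604
finger_force: 62.8
clock: 12.6
position: [0.5739, 0.1216, 0.3542]
tcp_rot: [2.346, 2.089, 0.002]
ft_force: [-0.1, -0.2, -0.8]
grip_width: 0.604
finger_force: 62.8
t 12.6 pos [0.5739 0.1216 0.3542] F [-0.1 -0.2 -0.8] w 0.604 ff 62.8 q [ 0.02  0.46 -0.44  1.53  0.2   1.2  -0.56]
delta [0.0066 0.0022 0.2042]
twist [ 0.001  -0.0007 -0.0202]
[378.92306797 234.09385494]
```

```bash
python3 -m inch '[{"delta_pos":[0.003,0.001,0.02],"twist":[0,0,0],"claw":-0.5},{"delta_pos":[0.006,0.002,0.045],"twist":[0,0,0],"claw":-0.5},{"delta_pos":[0.0065,0.002,0.07],"twist":[0,0,0],"claw":-0.5},{"delta_pos":[0.0065,0.002,0.095],"twist":[0,0,0],"claw":-0.5},{"delta_pos":[0.0065,0.002,0.12],"twist":[0,0,0],"claw":-0.5}]'
python3 -m inch '[{"delta_pos":[0,0,0.02],"twist":[0,0,0],"claw":-0.5},{"delta_pos":[0,0,0.04],"twist":[0,0,0],"claw":-0.5},{"delta_pos":[0,0,0.06],"twist":[0,0,0],"claw":-0.5},{"delta_pos":[0,0,0.075],"twist":[0,0,0],"claw":-0.5},{"delta_pos":[0,0,0.08],"twist":[0,0,0],"claw":-0.5}]'
python3 - <<'E'
from h import *
go([.577,.128,.1304],-.096); snap('wrist','w5'); im=cv2.imread('pics/w5.png')
p=manip.state()['position']
for c,z,r,col in(((.577,.128),.026,.035,(0,255,0)),(p[:2],p[2]-.104,.017,(255,0,0))):
  for a in np.arange(0,6.28,.15):
    q=proj('w5',[c[0]+r*np.cos(a),c[1]+r*np.sin(a),z]); cv2.circle(im,tuple(map(int,q)),1,col,-1)
cv2.imwrite('pics/w5b.png',im)
E
```

```text
clock: 13.1
position: [0.5766, 0.1256, 0.2332]
tcp_rot: [2.352, 2.081, 0.001]
ft_force: [0.2, -0.3, -1.0]
grip_width: 0.611
finger_force: 62.8
clock: 13.6
position: [0.5758, 0.1253, 0.1524]
tcp_rot: [-2.353, -2.081, 0.003]
ft_force: [-0.1, -0.1, -0.6]
grip_width: 0.61
finger_force: 62.8
t 13.6 pos [0.5758 0.1253 0.1524] F [-0.1 -0.1 -0.6] w 0.61 ff 62.8 q [-0.03  0.67 -0.36  1.77  0.33  0.77 -0.68]
delta [0.0029 0.0009 0.022 ]
twist [-0.0018  0.0011 -0.0263]
```

View pics/w5b.png

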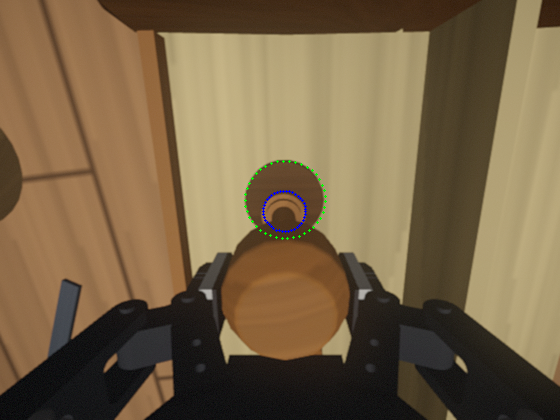

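The foot (blue circle) and the riser (green circle, centre (285,200)) both match their predictions, so I lower gently.

```bash
python3 -m inch '[{"delta_pos":[0.001,0.001,0.004],"twist":[0,0,0],"claw":-0.5},{"delta_pos":[0.002,0.001,0.008],"twist":[0,0,0],"claw":-0.5},{"delta_pos":[0.003,0.001,0.012],"twist":[0,0,0],"claw":-0.5},{"delta_pos":[0.003,0.001,0.015],"twist":[0,0,0],"claw":-0.5},{"delta_pos":[0.003,0.001,0.017],"twist":[0,0,0],"claw":-0.5}]'
python3 -m inch '[{"delta_pos":[0,0,0.001],"twist":[0,0,0],"claw":-0.5},{"delta_pos":[0,0,0.002],"twist":[0,0,0],"claw":-0.5},{"delta_pos":[0,0,0.003],"twist":[0,0,0],"claw":-0.5},{"delta_pos":[0,0,0.003],"twist":[0,0,0],"claw":-0.5},{"delta_pos":[0,0,0.003],"twist":[0,0,0],"claw":-0.5}]'
```

```text
clock: 14.15
position: [0.5779, 0.1287, 0.1362]
tcp_rot: [2.353, 2.082, -0.0]
ft_force: [0.0, 0.7, -0.9]
grip_width: 0.614
finger_force: 62.8
clock: 14.65
position: [0.578, 0.1287, 0.1334]
tcp_rot: [2.353, 2.082, 0.0]
ft_force: [-0.8, -0.3, -1.2]
grip_width: 0.609
finger_force: 62.8
```

```bash
python3 -m inch '[{"delta_pos":[0,0,0.0005],"twist":[0,0,0],"claw":-0.5},{"delta_pos":[0,0,0.001],"twist":[0,0,0],"claw":-0.5},{"delta_pos":[0,0,0.0015],"twist":[0,0,0],"claw":-0.5},{"delta_pos":[0,0,0.0015],"twist":[0,0,0],"claw":-0.5},{"delta_pos":[0,0,0.0015],"twist":[0,0,0],"claw":-0.5}]'
python3 -m inch '[{"delta_pos":[0,0,0.0005],"twist":[0,0,0],"claw":-0.5},{"delta_pos":[0,0,0.001],"twist":[0,0,0],"claw":-0.5},{"delta_pos":[0,0,0.001],"twist":[0,0,0],"claw":-0.5},{"delta_pos":[0,0,0.001],"twist":[0,0,0],"claw":-0.5}]'
```

```text
clock: 15.15
position: [0.5779, 0.1287, 0.1318]
tcp_rot: [2.353, 2.082, -0.0]
ft_force: [0.5, -0.7, -1.1]
grip_width: 0.607
finger_force: 62.8
clock: 15.55
position: [0.5779, 0.1287, 0.1308]
tcp_rot: [2.353, 2.082, -0.0]
ft_force: [0.6, 0.7, -2.1]
grip_width: 0.607
finger_force: 62.8
```

```bash
python3 -m inch '[{"delta_pos":[0,0,0.0005],"twist":[0,0,0],"claw":-0.5},{"delta_pos":[0,0,0.001],"twist":[0,0,0],"claw":-0.5},{"delta_pos":[0,0,0.001],"twist":[0,0,0],"claw":-0.5},{"delta_pos":[0,0,0.001],"twist":[0,0,0],"claw":-0.5}]'
```

```text
clock: 15.95
position: [0.578, 0.1289, 0.1304]
tcp_rot: [2.353, 2.082, 0.001]
ft_force: [-1.9, -0.1, 5.0]
grip_width: 0.608
finger_force: 63.4
```

```bash
python3 -m inch '[{"delta_pos":[0,0,0.0005],"twist":[0,0,0],"claw":-0.5},{"delta_pos":[0,0,0.0005],"twist":[0,0,0],"claw":-0.5},{"delta_pos":[0,0,0.0005],"twist":[0,0,0],"claw":-0.5}]'
```

```text
clock: 16.25
position: [0.5781, 0.129, 0.1304]
tcp_rot: [2.352, 2.082, 0.001]
ft_force: [-2.5, -0.6, 8.5]
grip_width: 0.604
finger_force: 63.9
```

The foot is in contact at about 6–9 N. I ease the pressure by a hair and release slowly.

```bash
python3 -m inch '[{"delta_pos":[0,0,-0.0005],"twist":[0,0,0],"claw":-0.5},{"delta_pos":[0,0,-0.0005],"twist":[0,0,0],"claw":-0.5},{"delta_pos":[0,0,-0.0005],"twist":[0,0,0],"claw":0.1},{"delta_pos":[0,0,-0.0005],"twist":[0,0,0],"claw":0.15},{"delta_pos":[0,0,-0.0005],"twist":[0,0,0],"claw":0.18}]'
python3 -m inch '[{"delta_pos":[0,0,0],"twist":[0,0,0],"claw":0.2},{"delta_pos":[0,0,0],"twist":[0,0,0],"claw":0.22},{"delta_pos":[0,0,0],"twist":[0,0,0],"claw":0.24},{"delta_pos":[0,0,0],"twist":[0,0,0],"claw":0.26},{"delta_pos":[0,0,0],"twist":[0,0,0],"claw":0.28}]'
python3 -m inch '[{"delta_pos":[0,0,0],"twist":[0,0,0],"claw":0.3},{"delta_pos":[0,0,0],"twist":[0,0,0],"claw":0.33},{"delta_pos":[0,0,0],"twist":[0,0,0],"claw":0.36},{"delta_pos":[0,0,0],"twist":[0,0,0],"claw":0.4},{"delta_pos":[0,0,0],"twist":[0,0,0],"claw":0.45}]'
python3 -m inch '[{"delta_pos":[0,0,0],"twist":[0,0,0],"claw":0.55},{"delta_pos":[0,0,0],"twist":[0,0,0],"claw":0.65},{"delta_pos":[0,0,0],"twist":[0,0,0],"claw":0.75},{"delta_pos":[0,0,0],"twist":[0,0,0],"claw":0.85},{"delta_pos":[0,0,0],"twist":[0,0,0],"claw":1}]'
python3 - <<'E'
from h import *
go(None); snap('wrist','w6')
a=cv2.imread('pics/w5.png');b=cv2.imread('pics/w6.png');cv2.imwrite('pics/c6.png',b)
E
```

```text
clock: 16.75
position: [0.578, 0.1289, 0.1304]
tcp_rot: [2.353, 2.082, 0.001]
ft_force: [-2.2, 0.2, 6.6]
grip_width: 0.606
finger_force: 63.5
clock: 17.25
position: [0.5779, 0.1286, 0.1295]
tcp_rot: [-2.353, -2.082, 0.0]
ft_force: [0.1, 0.3, -0.0]
grip_width: 0.642
finger_force: 0.1
clock: 17.75
position: [0.578, 0.1287, 0.1298]
tcp_rot: [2.353, 2.082, 0.0]
ft_force: [-0.6, -0.2, -0.5]
grip_width: 0.726
finger_force: 0.0
clock: 18.25
position: [0.5779, 0.1287, 0.1298]
tcp_rot: [2.353, 2.082, 0.0]
ft_force: [0.1, 0.2, -0.7]
grip_width: 0.998
finger_force: 0.0
t 18.25 pos [0.5779 0.1287 0.1298] F [ 0.1  0.2 -0.7] w 0.998 ff 0.0 q [-0.05  0.7  -0.35  1.78  0.34  0.72 -0.7 ]
```

View pics/c6.png

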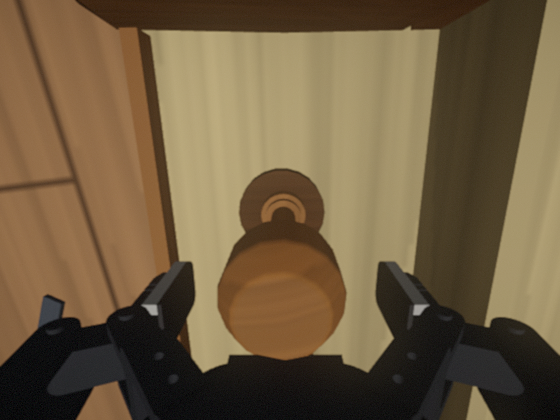

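The finial stands free, its foot at (283,210) inside the riser disc. I retreat straight up and check that it stays still.

```bash
python3 -m inch '[{"delta_pos":[0,0,-0.01],"twist":[0,0,0],"claw":1},{"delta_pos":[0,0,-0.025],"twist":[0,0,0],"claw":1},{"delta_pos":[0,0,-0.045],"twist":[0,0,0],"claw":1},{"delta_pos":[0,0,-0.07],"twist":[0,0,0],"claw":1},{"delta_pos":[0,0,-0.1],"twist":[0,0,0],"claw":1}]'
python3 -m inch '[{"delta_pos":[0,0,-0.03],"twist":[0,0,0],"claw":1},{"delta_pos":[0,0,-0.06],"twist":[0,0,0],"claw":1},{"delta_pos":[0,0,-0.07],"twist":[0,0,0],"claw":1},{"delta_pos":[0,0,-0.07],"twist":[0,0,0],"claw":1},{"delta_pos":[0,0,-0.07],"twist":[0,0,0],"claw":1}]'
python3 - <<'E'
from h import *
go(None); a=snap('wrist','w7'); b=snap('wrist','w8'); s=snap('side','s8')
print(np.abs(a.astype(int)-b).mean())
im=cv2.imread('pics/w8.png')
for z,r in((.026,.035),(.026,.017),(.141,.027)):
  for t in np.arange(0,6.28,.15): cv2.circle(im,tuple(map(int,proj('w8',[.578+r*np.cos(t),.1288+r*np.sin(t),z]))),1,(0,255,0),-1)
cv2.imwrite('pics/c8.png',np.hstack([cv2.resize(im,(400,300)),cv2.resize(cv2.imread('pics/s8.png')[140:350,240:520],(400,300))]))
E
```

```text
clock: 18.8
position: [0.5774, 0.1286, 0.2309]
tcp_rot: [-2.352, -2.082, 0.002]
ft_force: [0.6, -0.7, 0.3]
grip_width: 1.005
finger_force: 0.0
clock: 19.3
position: [0.5773, 0.1283, 0.2989]
tcp_rot: [-2.352, -2.082, 0.002]
ft_force: [-0.4, -0.1, 0.4]
grip_width: 0.999
finger_force: 0.0
t 19.3 pos [0.5773 0.1283 0.2989] F [-0.4 -0.1  0.4] w 0.999 ff 0.0 q [ 0.    0.51 -0.43  1.6   0.23  1.08 -0.6 ]
2.843825113378685
```

View pics/c8.png

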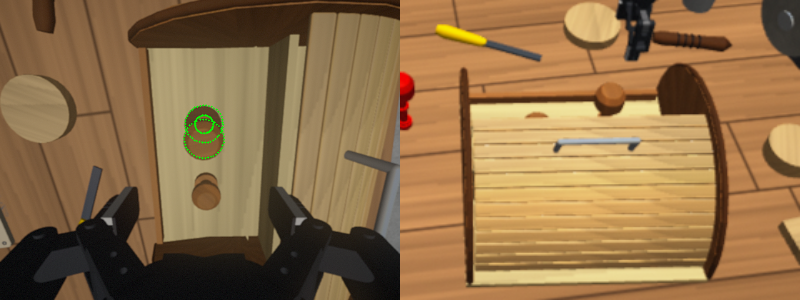

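The finial stands upright and centred on the riser, the stub is standing, the shutter is open, and the robot touches nothing.

```bash
python3 -c "
from cell import manip
print(manip.sign_off())"
```

```text
the job is handed in; nothing more can be done
None
```

The job is handed in: the last pictures show the shutter fully open, the finial standing upright and released at the middle of the riser, and the short piece still standing; the hand-in gave no verdict.

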